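# Light the bench burner's pilot from its control stations

### The arm

A 6-joint arm with a two-finger parallel gripper is mounted at the origin on the work surface. World frame = base frame: x ahead of the robot, y to its left, z up, the work surface at z = 0. Lengths are in m, angles in rad, forces in N, time in s.
With the tool pointing down it reaches from about 0.275 to 1 m from the base axis. Payload 8.4 kg.
Tool frame: the origin (TCP) lies on the centre line of the jaws, within the pads' length; the fingertips stand 17 mm ahead of it and the grasp point (between the pads) lies 2 mm behind it (bot.tcp_to_tips is the y of the fingertips in the tool frame, in m); y points along the fingers, z is the direction in which the jaws open and shut, and the axes are right-handed (so a half turn about y gives the same grasp; the last joint's range is limited). The gripper opens to 85 mm and grips with 20 to 120 N. Pads are 22 mm wide; open, the fingers measure 114 mm over their backs; the gripper's body (76 mm by 85 mm) begins 54 mm behind the grasp point. The pads swing forward as they close: fully open they stand 13 mm farther back than shut.
Start: joints at [1.132, 0.353, 1.633, -0, 1.155, -0.002], TCP at [0.264, 0.566, 0.248] pointing down, gripper open.
Joint ranges: [-2.63, 2.63], [-0.92, 2.1], [0.06, 2.66], [-1.3, 4.44], [0, 2.69], [-3.02, 3.02]. Speed limits (rad/s): [2.22, 2.22, 2.79, 3.14, 3.14, 3.14].

### API

Orientations are given as a unit quaternion [x, y, z, w].
In Python, from workcell import bot, hand, kinematics, get_obs, vision, hand_in gives the robot as it stands. The module is installed in compiled form; this text tells all that it offers. Calls block until the motion is done:
- bot.reach(position, orientation): joint-space move of the TCP to a pose.
- bot.servo_line(position, ori=None, velocity=0.15): straight line of the TCP; ori=None keeps the orientation; velocity is the mean speed in m/s.
- bot.goto_joints(angles): joint-space move.
- hand.move_gripper(opening, strength=None): finger opening in m; strength is the grip in N (None keeps the last); returns when the fingers have stopped.
- bot.dwell(seconds).
- kinematics.solve_ik(position, orientation): joint angles nearest the present ones, or None.
- get_obs(): the state.
- vision.read_camera(name): name is "scene" or "top" or "wrist"; returns a dict with "frame" (480x640x3 uint8, red, green, blue), "intrinsics" (3x3 intrinsics, pixels), "view" (4x4, takes a point from world to camera coordinates). Camera axes: x right, y down, z forward; pixel columns grow to the right and rows downward; lengths in m; the calibration is good to about 2 mm. A picture is of the moment at which its call begins. There is no depth.
A pose or a line that the arm cannot do raises bot.IKError and nothing moves.
- hand_in(): hands the job in, once; it reports no verdict.
The state is a dict: "time_s": time; "joint_pos": joint angles; "joint_vel": joint speeds; "joint_efforts": joint torques, N m; "position": TCP position; "orientation": TCP orientation; "wrist_force": force on the tool from outside, world axes, zero at the start; "ft_torque": the same for the moment, N m; "gripper_width": finger opening in m.
Only numpy, scipy, OpenCV 4.12 (cv2) and the standard library are available. Lean on these libraries where they do the work, as an engineer would, in place of code of your own. Each camera call takes 0.05 s, during which the arm holds its last target. There are 200 camera calls.

### The job

Start the burner using just your closed fingertips: first push down the raised far end of the rocker so it tips right over to start the blower, then push the square reset key fully home, and then press the narrow round pilot button all the way down and keep it held down: finish with your fingers still holding it. Don't press the broad mushroom-shaped shut-off button, and don't pick up or push around anything that lies among the controls.

Things in the scene. Friction and masses are not known exactly. Their poses are not given: they have to be found in the camera images.
- sheet: steel sheet 360 x 500 x 4 mm lying on the bench, origin under its centre; four white control stations are fixed on it by magnet feet, in a row along its y, about 108 mm apart, in any order. Each station is a box 60 mm wide (y) and 68 mm long (x; the rocker's 96 mm), its top 44 mm above the bench, with one black control on top
- rocker_pivot (a point): pivot of the blower rocker, a see-saw paddle 76 mm long (x), 34 wide, 10 thick, pivoted at mid-thickness 58 mm above the bench. Point and axes are fixed to the station (z up, x away from the robot within 0.5 rad, y left). Its far (+x) end starts raised; press the upper face about 28 mm along +x from here, 2 to 5 N; it stays where it is left. Grey cheeks beside the pivot end 2 mm below the level paddle's face
- rocker (a joint): tilt of the rocker, rad: -0.22 = off (far end fully up), +0.22 = on (far end fully down); starts between -0.22 and -0.17
- key_face (a point): centre of the upper face of the square reset key (30 x 30 mm) when fully up: 58 mm above the bench, 14 mm above its station's top. Point and axes are fixed to the station (z up, x away from the robot within 0.5 rad, y left). Straight-down travel 7 mm at about 3 N, then a hard stop; no spring, it stays where it is pushed
- key (a joint): how far the square key is pushed in, m: 0 = up, 0.007 = fully home; starts between 0 and 0.001
- pilot_face (a point): centre of the flat top of the pilot button, a narrow round plunger 24 mm across, when not pressed: 68 mm above the bench, 19 mm above a grey collar 38 mm across. Point and axes are fixed to the station (z up, x away from the robot within 0.5 rad, y left). Straight-down travel 8 mm, then a hard stop; its spring takes 1 N at first, 5 N fully down, and lifts it when let go
- pilot (a joint): how far the pilot button is pressed, m: 0 = up, 0.008 = fully down
- stop_face (a point): centre of the top of the shut-off button (leave alone), a broad mushroom head 46 mm across on a 22 mm stem, when not pressed: 68 mm above the bench. Point and axes are fixed to the station (z up, x away from the robot within 0.5 rad, y left). 
- stop (a joint): how far the mushroom shut-off button is pressed, m: 0 = up, 0.006 = fully down
- stamp: bystander: brass hand stamp standing upright, 22 mm across, 50 mm high, in a gap between two stations; origin at the centre of its underside
- collet: bystander: plain steel cylinder standing upright, 20 mm across, 45 mm high, in a gap between two stations; origin at the centre of its underside
- frit_jar: bystander: small amber jar with a steel lid, 44 mm across, 62 mm high, beyond the row of stations; origin at the centre of its underside
- mould: bystander: brass ring mould, 60 mm across, 36 mm high, beyond the row; origin at the centre of its underside
- wood_block: bystander: dark wooden block 50 x 90 x 35 mm, beyond the row; origin at the centre of its underside
- shears: bystander: steel shears lying flat, about 170 mm long, 8 mm high, on the robot's side of the row; origin at the centre of its underside
- wrench: bystander: steel wrench 150 mm long lying flat, on the robot's side of the row; origin at the centre of its underside

How it is judged:
By the outcome, as a careful person would: the job done as asked, in the order asked, and still so for the second after the job is handed in, while the arm keeps its last pose, push and grip.
It also fails if it takes over 38 s, if anything falls off the work surface, if the arm or the gripper's body presses on something with over 40 N, if the wrist force passes 120 N, or if a joint passes its speed limit or range.

## Working session

There is one attempt and no reset: what is moved stays moved. The work goes in short steps, each a Python script; the robot and the scene stay as the last script left them, time stands still between calls to the robot, and variables do not carry over. Pictures are saved under pics/ and viewed, on a budget of 10 in all, crops included, one or two more only if the job needs it, and the job is handed in when it is done.

```bash
mkdir -p pics
python3 - <<'E'
from workcell import bot,hand,get_obs,vision
import cv2,numpy as np,pickle
d={}
for n in("scene","top"):
    r=vision.read_camera(n);d[n]=r
    cv2.imwrite(f"pics/{n}0.png",r["frame"][:,:,::-1]); print(n,np.round(r["intrinsics"],1).tolist(),np.round(r["view"],3).tolist())
pickle.dump(d,open("d0.pkl","wb"))
print(get_obs()["orientation"],bot.tcp_to_tips,get_obs()["time_s"])
E
```

```text
scene [[453.9, 0.0, 318.5], [0.0, 453.9, 233.9], [0.0, 0.0, 1.0]] [[-0.133, 0.991, -0.01, 0.043], [0.835, 0.107, -0.54, -0.409], [-0.534, -0.08, -0.842, 1.049], [0.0, 0.0, 0.0, 1.0]]
top [[522.4, 0.0, 322.4], [0.0, 522.4, 234.4], [0.0, 0.0, 1.0]] [[-0.015, -1.0, -0.006, 0.041], [-0.993, 0.016, -0.114, 0.554], [0.114, 0.004, -0.993, 0.759], [0.0, 0.0, 0.0, 1.0]]
[ 0.69073706 -0.15331744  0.15312387 -0.68987619] 0.017 0.1
```

View pics/top0.png

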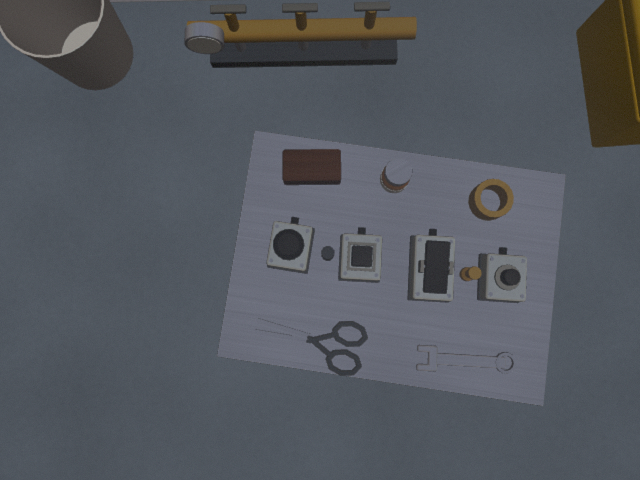

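View pics/scene0.png

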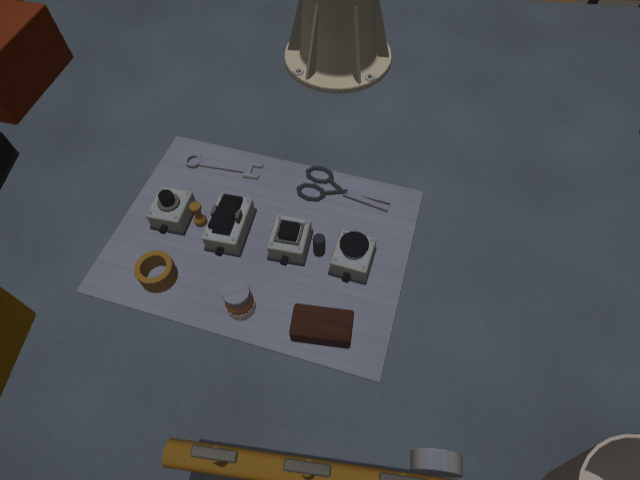

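The top view shows the mushroom at (289,244), key at (361,257), rocker at (436,267) and pilot at (510,277). The stamp is at (472,273), between the rocker and pilot. The collet is at (328,253), between the key and mushroom. Next I'll segment the black controls in both views and triangulate.

```bash
cat > h.py <<'E'
import numpy as np,cv2
def ray(c,uv,z):
    K,V=np.array(c["intrinsics"]),np.array(c["view"]);R,t=V[:3,:3],V[:3,3]
    o=-R.T@t; d=R.T@np.linalg.solve(K,[uv[0],uv[1],1]); return o+d*(z-o[2])/d[2]
def blob(c,uv,thr=45,r=40):
    g=c["frame"].max(2); m=(g<thr).astype(np.uint8)
    n,l,s,ce=cv2.connectedComponentsWithStats(m)
    k=l[uv[1],uv[0]]
    mm=(l==k).astype(np.uint8); cs,_=cv2.findContours(mm,cv2.RETR_EXTERNAL,cv2.CHAIN_APPROX_NONE)
    return k,s[k],ce[k],cv2.minAreaRect(cs[0]),cs[0]
E
python3 - <<'E'
import pickle; from h import *
d=pickle.load(open("d0.pkl","rb"))
S={"top":dict(stop=(289,244,.068),key=(361,257,.058),rock=(436,267,.063),pil=(511,277,.068)),
"scene":dict(stop=(354,245,.068),key=(289,231,.058),rock=(227,215,.063),pil=(167,199,.068))}
for n in S:
  for k,(u,v,z) in S[n].items():
    kk,s,ce,mr,c=blob(d[n],(u,v))
    print(n,k,kk,s.tolist(),ce.round(1),np.round(ray(d[n],ce,z),4),"rect",np.round(mr[0],1),np.round(mr[1],1),round(mr[2],1),"->",np.round(ray(d[n],mr[0],z),4))
    b=cv2.boxPoints(mr); print("   corners",np.round([ray(d[n],p,z)[:2] for p in b],4).tolist())
top=d["top"]["frame"][205:325,255:545,::-1]; sc=d["scene"]["frame"][175:295,135:400,::-1]
a=cv2.resize(top,(800,331),interpolation=2);b=cv2.resize(sc,(583,264),interpolation=2)
b=cv2.copyMakeBorder(b,0,0,0,217,0)
cv2.imwrite("pics/crop.png",np.clip(np.vstack([a,b]).astype(float)*1.6,0,255).astype(np.uint8))
E
```

```text
top stop 0 [0, 0, 640, 480, 306051] [319.5 240. ] [0.5422 0.0366 0.068 ] rect [319.5 239.5] [479. 639.] 90.0 -> [0.5429 0.0366 0.068 ]
   corners [[0.9184, 0.519], [0.9001, -0.453], [0.2073, -0.3946], [0.2191, 0.4805]]
top key 0 [0, 0, 640, 480, 306051] [319.5 240. ] [0.5432 0.0367 0.058 ] rect [319.5 239.5] [479. 639.] 90.0 -> [0.544  0.0367 0.058 ]
   corners [[0.9244, 0.5256], [0.9059, -0.4594], [0.2039, -0.4003], [0.2158, 0.4865]]
top rock 0 [0, 0, 640, 480, 306051] [319.5 240. ] [0.5427 0.0366 0.063 ] rect [319.5 239.5] [479. 639.] 90.0 -> [0.5434 0.0367 0.063 ]
   corners [[0.9214, 0.5223], [0.903, -0.4562], [0.2056, -0.3974], [0.2174, 0.4835]]
top pil 0 [0, 0, 640, 480, 306051] [319.5 240. ] [0.5422 0.0366 0.068 ] rect [319.5 239.5] [479. 639.] 90.0 -> [0.5429 0.0366 0.068 ]
   corners [[0.9184, 0.519], [0.9001, -0.453], [0.2073, -0.3946], [0.2191, 0.4805]]
scene stop 41 [340, 232, 29, 26, 582] [353.8 244.3] [0.5422 0.084  0.068 ] rect [353.8 244. ] [28.4 24.6] 6.3 -> [0.5417 0.0841 0.068 ]
   corners [[0.5635, 0.0627], [0.5191, 0.062], [0.5193, 0.1062], [0.5635, 0.1053]]
scene key 39 [278, 221, 22, 21, 357] [288.5 230.6] [ 0.5237 -0.0213  0.058 ] rect [288.4 230.5] [19.4 19.2] 14.0 -> [ 0.5236 -0.0215  0.058 ]
   corners [[0.5388, -0.0376], [0.5028, -0.0366], [0.5081, -0.005], [0.5437, -0.0068]]
scene rock 28 [208, 195, 35, 40, 893] [225.4 214.6] [ 0.5095 -0.1268  0.063 ] rect [226.4 214.3] [29.6 41.6] 16.7 -> [ 0.5087 -0.1255  0.063 ]
   corners [[0.5423, -0.1499], [0.462, -0.1511], [0.4735, -0.1], [0.5522, -0.1016]]
scene pil 24 [158, 190, 17, 17, 212] [166.3 198. ] [ 0.4924 -0.2301  0.068 ] rect [166.2 197.9] [17.  13.9] 63.4 -> [ 0.4923 -0.2302  0.068 ]
   corners [[0.4853, -0.2497], [0.4701, -0.2333], [0.4991, -0.2111], [0.5138, -0.2273]]
```

View pics/crop.png

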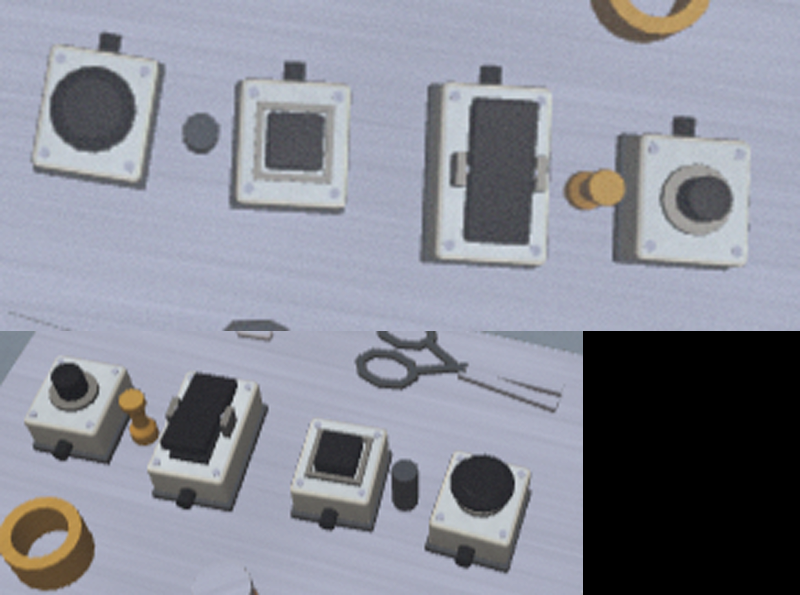

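Here the mushroom is at crop (92,108), the key at (295,140), the rocker at (502,170) and the pilot top at (708,196). I'll redo the top-view segmentation with a higher threshold.

Run:
```python
import pickle; from h import *
d=pickle.load(open("d0.pkl","rb"));t=d["top"]
print(t["frame"][257,355:380].max(1), t["frame"][277,490:530].max(1))
S=dict(stop=(289,244,.068),key=(361,257,.058),rock=(436,267,.063),pil=(511,277,.068))
for thr in(70,80):
  for k,(u,v,z) in S.items():
    x=dict(t); x["frame"]=cv2.GaussianBlur(t["frame"],(3,3),0)
    kk,s,ce,mr,c=blob(x,(u,v),thr)
    print(thr,k,kk,s.tolist(),ce.round(1),np.round(ray(t,ce,z),4),"rect",np.round(mr[1],1),round(mr[2],1),"->",np.round(ray(t,mr[0],z),4))
    print("   corners",np.round([ray(t,p,z)[:2] for p in cv2.boxPoints(mr)],4).tolist())
```

```text
[ 54  55  55  52  55  58  54  56  54  56  56  56  54  57  53  53  62 102
  86  97 102 130 132 131 127] [127 128 130 124  72  83 101 100 103  96  51  44  42  40  45  53  54  55
  55  56  58  54  51  55  54  54  56  56  52  53  81 130 130 132 130 123
 105 119 120 120]
70 stop 16 [274, 230, 30, 30, 712] [288.1 244.1] [0.537 0.082 0.068] rect [29. 29.] 90.0 -> [0.5364 0.0814 0.068 ]
   corners [[0.5578, 0.1022], [0.5571, 0.0603], [0.5152, 0.0607], [0.5158, 0.1024]]
70 key 20 [352, 246, 20, 21, 391] [361.4 255.5] [ 0.5195 -0.0238  0.058 ] rect [20. 19.] 90.0 -> [ 0.5189 -0.024   0.058 ]
   corners [[0.5337, -0.0105], [0.5332, -0.0382], [0.5041, -0.0374], [0.5045, -0.0099]]
70 rock 18 [423, 241, 27, 52, 1208] [436.  266.5] [ 0.5017 -0.1305  0.063 ] rect [25.1 51.1] 2.1 -> [ 0.5015 -0.1311  0.063 ]
   corners [[0.466, -0.1103], [0.5394, -0.1158], [0.5375, -0.152], [0.4641, -0.1462]]
70 pil 26 [500, 269, 20, 16, 266] [509.6 276.6] [ 0.4854 -0.2338  0.068 ] rect [15. 19.] 90.0 -> [ 0.4855 -0.2337  0.068 ]
   corners [[0.4964, -0.2207], [0.496, -0.2478], [0.4746, -0.2466], [0.4751, -0.2196]]
80 stop 21 [273, 229, 31, 31, 746] [288. 244.] [0.5371 0.0821 0.068 ] rect [30. 30.] 90.0 -> [0.5371 0.0821 0.068 ]
   corners [[0.5592, 0.1036], [0.5586, 0.0603], [0.5152, 0.0607], [0.5158, 0.1038]]
80 key 28 [351, 245, 22, 22, 425] [361.5 255.7] [ 0.5193 -0.024   0.058 ] rect [20.7 20.7] 4.8 -> [ 0.5193 -0.024   0.058 ]
   corners [[0.5059, -0.0075], [0.5359, -0.0106], [0.5329, -0.0406], [0.5029, -0.0373]]
80 rock 27 [423, 241, 27, 52, 1257] [436.  266.4] [ 0.5018 -0.1305  0.063 ] rect [25.6 51.7] 2.9 -> [ 0.5016 -0.1313  0.063 ]
   corners [[0.4659, -0.1097], [0.5401, -0.1162], [0.5377, -0.1531], [0.4635, -0.1462]]
80 pil 34 [500, 268, 20, 18, 290] [509.6 276.8] [ 0.4851 -0.2337  0.068 ] rect [17. 19.] 90.0 -> [ 0.4855 -0.2337  0.068 ]
   corners [[0.4978, -0.2208], [0.4974, -0.2479], [0.4732, -0.2465], [0.4737, -0.2195]]
```

```bash
cat >> h.py <<'E'
from scipy.spatial.transform import Rotation as Rn
def down(yaw=0,s=1):   # tool y down, tool z (jaw opening) along station y
    z=s*np.array([-np.sin(yaw),np.cos(yaw),0]); y=np.array([0,0,-1.]); return Rn.from_matrix(np.c_[np.cross(y,z),y,z]).as_quat()
E
python3 - <<'E'
from h import *; import pickle
from workcell import bot,hand,get_obs,vision,kinematics
print(Rn.from_quat(get_obs()["orientation"]).as_matrix().round(2).tolist())
for s in(1,-1):
    q=kinematics.solve_ik([.45,-.18,.26],down(0,s)); print(s,None if q is None else np.round(q,2)); 
    if q is not None and (s==1 or abs(q[5])<abs(best[1])): best=(s,q[5])
    if s==1 and q is None: best=(-1,9)
s=best[0];print(s)
hand.move_gripper(0,30)
bot.reach([.45,-.18,.26],down(0,s))
r=vision.read_camera("wrist");pickle.dump(r,open("w1.pkl","wb"));cv2.imwrite("pics/w1.png",r["frame"][:,:,::-1])
o=get_obs();print(o["time_s"],o["position"],o["gripper_width"],o["wrist_force"]); print(np.round(r["view"],3).tolist())
E
```

```text
[[0.91, -0.0, 0.42], [-0.42, -0.0, 0.91], [-0.0, -1.0, -0.0]]
1 [-0.38  0.12  1.91 -0.    1.11 -1.95]
-1 [-0.38  0.12  1.91 -0.    1.11  1.19]
-1
3.6333 [ 0.45030121 -0.17950046  0.25997062] -5.7430974255423715e-05 [-0.10751666  0.00620985  0.25565285]
[[0.001, -1.0, 0.0, -0.18], [-0.953, -0.001, 0.302, 0.386], [-0.302, -0.001, -0.953, 0.528], [0.0, 0.0, 0.0, 1.0]]
```

View pics/w1.png

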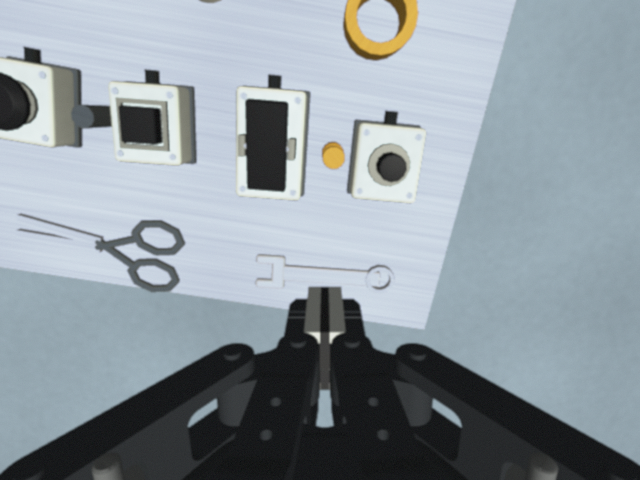

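The wrist view shows the rocker at (268,146), pilot at (391,167), key at (141,125), and the stamp at (333,155) between the rocker and pilot. Measuring here.

Run:
```python
import pickle; from h import *
t=pickle.load(open("w1.pkl","rb")); print(np.round(t["intrinsics"],0).tolist())
g=t["frame"].max(2); print(g[167,362:412].tolist(), g[120:150:1,152].tolist(),g[125,112:172].tolist())
for k,(u,v,z) in dict(key=(141,125,.058),rock=(268,146,.063),pil=(393,167,.068)).items():
  for thr in(50,80):
    kk,s,ce,mr,c=blob(t,(u,v),thr)
    print(thr,k,kk,s.tolist(),ce.round(1),np.round(ray(t,ce,z),4),"rect",np.round(mr[1],1),round(mr[2],1),"->",np.round(ray(t,mr[0],z),4))
    print("   corners",np.round([ray(t,p,z)[:2] for p in cv2.boxPoints(mr)],4).tolist())
# station tops: white contours, for yaw
m=((g>150)&(np.ptp(t["frame"],axis=2)<30)).astype(np.uint8)
for u,v in((120,90),(243,100),(420,140),(360,190)):
    print(u,v,t["frame"][v,u],t["frame"][240,60])
w=t["frame"][40:215,70:440,::-1];cv2.imwrite("pics/w1c.png",cv2.resize(w,(800,378),interpolation=2))
```

```text
[[379.0, 0.0, 324.0], [0.0, 379.0, 233.0], [0.0, 0.0, 1.0]]
[233, 232, 233, 234, 227, 203, 166, 167, 177, 176, 177, 180, 175, 156, 110, 51, 25, 33, 48, 57, 60, 61, 61, 61, 63, 62, 63, 64, 67, 64, 66, 67, 66, 67, 67, 67, 67, 66, 66, 68, 66, 67, 64, 79, 125, 167, 179, 190, 215, 231] [44, 43, 42, 43, 42, 42, 43, 40, 45, 43, 43, 42, 40, 44, 41, 42, 43, 42, 43, 44, 43, 42, 46, 69, 114, 145, 155, 156, 156, 168] [194, 225, 232, 233, 232, 220, 176, 134, 86, 52, 42, 41, 39, 41, 43, 41, 45, 41, 41, 42, 42, 41, 43, 42, 43, 43, 41, 43, 44, 43, 44, 42, 42, 42, 43, 43, 43, 46, 45, 45, 42, 40, 36, 25, 21, 24, 20, 23, 61, 121, 162, 165, 157, 151, 135, 119, 166, 225, 237, 236]
50 key 7 [120, 106, 41, 37, 1304] [140.3 124.4] [ 0.5188 -0.0263  0.058 ] rect [41.3 34.9] 2.2 -> [ 0.519  -0.0261  0.058 ]
   corners [[0.5055, -0.0061], [0.5334, -0.0118], [0.5322, -0.0455], [0.5042, -0.0408]]
80 key 9 [119, 105, 43, 39, 1402] [140.1 124.5] [ 0.5187 -0.0261  0.058 ] rect [43.2 36.8] 2.1 -> [ 0.519  -0.0261  0.058 ]
   corners [[0.5047, -0.0052], [0.5341, -0.0111], [0.5329, -0.0464], [0.5034, -0.0415]]
50 rock
[... 264 characters left out ...]
311  0.063 ] rect [90. 40.] 90.0 -> [ 0.5026 -0.131   0.063 ]
   corners [[0.5379, -0.1165], [0.538, -0.1488], [0.4646, -0.1466], [0.4645, -0.112]]
50 pil 0 [0, 0, 640, 480, 250349] [319.4 206.2] [ 0.4515 -0.1755  0.068 ] rect [0. 0.] 0.0 -> [ 0.141 -0.383  0.068]
   corners [[0.141, -0.383], [0.141, -0.383], [0.141, -0.383], [0.141, -0.383]]
80 pil 19 [377, 153, 29, 28, 626] [390.7 166.4] [ 0.4856 -0.2352  0.068 ] rect [28.3 26.2] 45.0 -> [ 0.4857 -0.2352  0.068 ]
   corners [[0.4863, -0.2191], [0.5015, -0.2337], [0.4851, -0.2513], [0.4695, -0.2367]]
120 90 [224 233 232] [199 210 223]
243 100 [223 232 232] [199 210 223]
420 140 [217 225 229] [199 210 223]
360 190 [198 209 222] [199 210 223]
```

View pics/w1c.png

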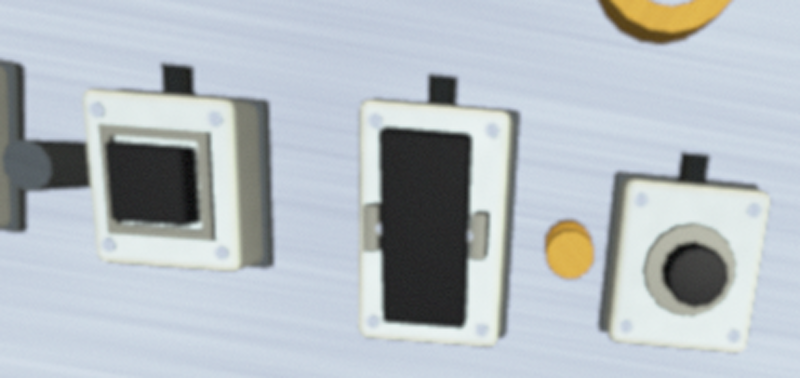

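```bash
cat >> h.py <<'E'
def press(x,y,yaw,ztop,zmin,fmax,s=-1,step=.001):
    """approach with tips 25 mm over ztop, push down stepwise until fz>fmax or tips at zmin"""
    from workcell import bot,get_obs
    T=bot.tcp_to_tips; q=down(yaw,s)
    bot.servo_line([x,y,ztop+.025+T],q,.2); f0=get_obs()["wrist_force"][2]
    bot.servo_line([x,y,ztop+.002+T],q,.1); z=ztop+.002; log=[]
    while z>zmin:
        z-=step; bot.servo_line([x,y,z+T],q,.02)
        o=get_obs(); f=o["wrist_force"][2]-f0; log.append((round((o["position"][2]-T)*1e3,1),round(f,1)))
        if f>fmax: break
    print(log,"t",round(o["time_s"],2),np.round(o["position"],4)); return z,q
E
python3 - <<'E'
from h import *; import pickle
from workcell import bot,vision
t=pickle.load(open("w1.pkl","rb"))
a,b=ray(t,(241.6,145),.061),ray(t,(292,148.7),.061);print(a,b)
x,y=.501,-.131; yaw=-.06
bot.reach([x+.03,y-.002,.063+.055],down(yaw,-1))
z,q=press(x+.03,y-.002,yaw,.072,.056,15)
bot.servo_line([x+.03,y-.002,.125],q,.2)
bot.servo_line([.47,-.13,.24],q,.3)
r=vision.read_camera("wrist");pickle.dump(r,open("w2.pkl","wb"));cv2.imwrite("pics/w2.png",r["frame"][:,:,::-1])
E
```

```text
[ 0.50236783 -0.11027001  0.061     ] [ 0.49938149 -0.15248924  0.061     ]
[(np.float64(73.4), np.float64(-0.8)), (np.float64(72.1), np.float64(-0.1)), (np.float64(70.9), np.float64(-0.4)), (np.float64(69.9), np.float64(-0.4)), (np.float64(69.0), np.float64(-0.1)), (np.float64(68.1), np.float64(1.7)), (np.float64(67.0), np.float64(2.4)), (np.float64(65.9), np.float64(2.1)), (np.float64(64.9), np.float64(1.4)), (np.float64(63.9), np.float64(1.0)), (np.float64(62.9), np.float64(-0.1)), (np.float64(61.9), np.float64(0.3)), (np.float64(61.0), np.float64(1.1)), (np.float64(60.0), np.float64(1.5)), (np.float64(59.0), np.float64(2.1)), (np.float64(58.0), np.float64(2.1)), (np.float64(57.6), np.float64(9.8)), (np.float64(57.2), np.float64(18.3))] t 9.48 [ 0.5313 -0.1331  0.0742]
```

View pics/w2.png

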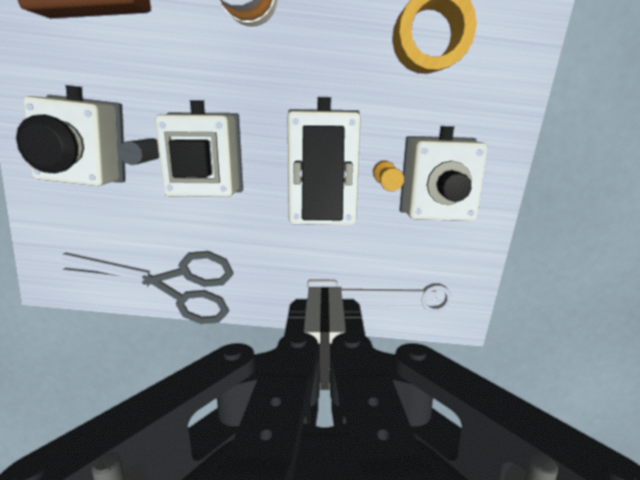

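The force jump at the stop, plus the near end now looking wider (near row ~220), shows the rocker has tipped over. Key next.

Run:
```python
from h import *; import pickle
from workcell import bot,vision,get_obs
t=pickle.load(open("w2.pkl","rb"))
g=t["frame"].max(2); print(g[158,162:220].tolist());print(g[178:205,455].tolist(), g[183,430:480].tolist())
for k,(u,v,z) in dict(key=(190,158,.058),pil=(456,185,.068)).items():
    kk,s,ce,mr,c=blob(t,(u,v),80); print(k,s.tolist(),ray(t,ce,z).round(4))
x,y=.519,-.024; yaw=-.09
bot.servo_line([x,y,.13],down(yaw,-1),.3)
z,q=press(x,y,yaw,.058,.048,20)
bot.servo_line([x,y,.12],q,.2)
bot.servo_line([.47,-.15,.22],q,.3)
r=vision.read_camera("wrist");pickle.dump(r,open("w3.pkl","wb"))
im=cv2.resize(r["frame"][60:300,80:560,::-1],(800,400),interpolation=2);cv2.imwrite("pics/w3.png",im)
print(get_obs()["time_s"])
```

```text
[228, 232, 231, 226, 203, 169, 150, 131, 93, 54, 40, 40, 41, 43, 41, 42, 41, 39, 40, 43, 43, 42, 42, 42, 45, 45, 43, 43, 43, 43, 42, 41, 43, 44, 44, 45, 42, 43, 46, 45, 46, 42, 43, 38, 30, 21, 17, 37, 86, 144, 180, 170, 158, 153, 142, 128, 170, 223]
[67, 68, 66, 67, 64, 63, 63, 62, 62, 61, 62, 58, 59, 59, 57, 55, 55, 55, 53, 54, 52, 52, 52, 87, 140, 192, 225] [176, 176, 173, 178, 174, 151, 100, 45, 19, 14, 15, 11, 11, 20, 33, 50, 57, 63, 66, 67, 66, 64, 65, 65, 65, 63, 63, 63, 64, 62, 65, 62, 61, 59, 58, 61, 60, 58, 59, 60, 88, 160, 220, 233, 234, 234, 235, 234, 235, 234]
key [169, 140, 43, 38, 1472] [ 0.5189 -0.0253  0.058 ]
pil [437, 170, 34, 31, 782] [ 0.4863 -0.2336  0.068 ]
[(np.float64(59.5), np.float64(-0.2)), (np.float64(58.0), np.float64(-0.2)), (np.float64(57.0), np.float64(0.1)), (np.float64(56.0), np.float64(-0.5)), (np.float64(54.9), np.float64(0.7)), (np.float64(53.9), np.float64(0.4)), (np.float64(52.9), np.float64(0.3)), (np.float64(51.9), np.float64(0.9)), (np.float64(51.1), np.float64(4.0)), (np.float64(50.9), np.float64(15.8)), (np.float64(50.8), np.float64(29.9))] t 14.64 [ 0.519  -0.024   0.0678]
15.8167
```

View pics/w3.png

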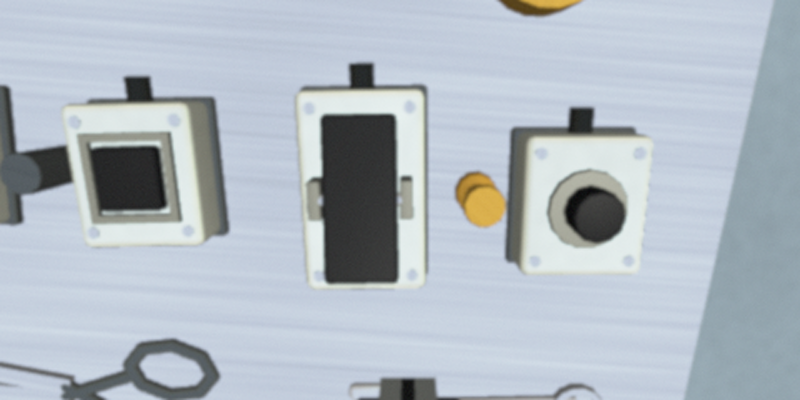

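Run:
```python
from h import *; import pickle
a,b=pickle.load(open("w2.pkl","rb")),pickle.load(open("w3.pkl","rb"))
kk,s,ce,mr,c=blob(b,(157,167),80);print(s.tolist(),ce)
g=b["frame"].max(2);print(g[167,125:195].tolist());print(g[140:195,157].tolist())
for z in(.051,.058): print(z,ray(b,ce,z).round(4))
# face width px before/after vs predicted for a 30 mm square at each height
V,K=np.array(b["view"]),np.array(b["intrinsics"])
for z in(.051,.058):
    for p in((.519,-.009,z),(.519,-.039,z)):
        q=K@(V[:3,:3]@p+V[:3,3]);print(z,(q/q[2]).round(1)[:2])
ys=g[213 if 0 else 188]; print(g[188,400:465].tolist())
kk,s,ce,mr,c=blob(b,(440,188),80);print("pil",s.tolist(),ray(b,ce,.068).round(4))
```

```text
[134, 148, 46, 38, 1513] [156.5042961  166.61533377]
[221, 229, 231, 231, 225, 198, 164, 150, 147, 138, 114, 80, 52, 39, 39, 39, 40, 40, 40, 39, 41, 42, 42, 40, 40, 40, 42, 43, 41, 41, 41, 41, 41, 41, 43, 41, 42, 44, 40, 43, 43, 41, 42, 42, 43, 41, 42, 41, 40, 33, 27, 31, 73, 127, 164, 163, 154, 150, 139, 117, 132, 189, 227, 234, 234, 234, 234, 235, 234, 235]
[159, 152, 153, 154, 180, 212, 209, 155, 83, 41, 41, 43, 42, 43, 41, 42, 44, 42, 43, 44, 43, 44, 42, 42, 40, 42, 40, 41, 42, 39, 42, 43, 42, 40, 39, 40, 42, 43, 42, 40, 39, 40, 40, 41, 40, 74, 145, 192, 171, 142, 143, 151, 154, 179, 216]
0.051 [ 0.5191 -0.024   0.051 ]
0.058 [ 0.5198 -0.0272  0.058 ]
0.051 [137.4 168.5]
0.051 [175.6 165. ]
0.058 [133.  169.8]
0.058 [172.2 166.2]
[232, 231, 231, 231, 231, 231, 228, 212, 160, 134, 155, 171, 174, 172, 173, 171, 171, 154, 114, 64, 22, 15, 15, 14, 24, 31, 47, 56, 60, 62, 62, 62, 61, 59, 61, 62, 63, 61, 63, 63, 61, 61, 61, 59, 61, 62, 60, 60, 56, 59, 57, 56, 55, 60, 87, 140, 200, 230, 235, 235, 235, 235, 235, 234, 234]
pil [419, 172, 35, 33, 881] [ 0.4865 -0.2341  0.068 ]
```

The key face edges (136.5–174.5 px) match z=0.051, so the key is home. Now the pilot, to be held down.

Run:
```python
from h import *; import pickle
from workcell import bot,vision,get_obs
x,y,yaw=.486,-.237,-.06
bot.servo_line([x,y,.12],down(yaw,-1),.25)
z,q=press(x,y,yaw,.068,.0575,14,step=.0006)
bot.dwell(.5); o=get_obs();print(o["time_s"],o["wrist_force"],o["position"],z)
for n in("top","scene"):
    r=vision.read_camera(n);cv2.imwrite(f"pics/{n}4.png",r["frame"][:,:,::-1])
s=cv2.resize(cv2.imread("pics/scene4.png")[130:330,80:440],(800,444));cv2.imwrite("pics/s4.png",s)
```

```text
[(np.float64(69.9), np.float64(-0.7)), (np.float64(68.9), np.float64(-0.6)), (np.float64(68.2), np.float64(-0.3)), (np.float64(67.6), np.float64(0.0)), (np.float64(67.0), np.float64(1.0)), (np.float64(66.4), np.float64(0.8)), (np.float64(65.8), np.float64(0.5)), (np.float64(65.2), np.float64(2.1)), (np.float64(64.6), np.float64(3.0)), (np.float64(64.0), np.float64(0.9)), (np.float64(63.4), np.float64(2.0)), (np.float64(62.8), np.float64(2.7)), (np.float64(62.2), np.float64(2.2)), (np.float64(61.6), np.float64(4.0)), (np.float64(61.0), np.float64(3.8)), (np.float64(60.4), np.float64(3.5)), (np.float64(60.0), np.float64(7.7)), (np.float64(59.9), np.float64(13.6)), (np.float64(59.7), np.float64(19.7))] t 21.88 [ 0.4861 -0.237   0.0767]
22.3833 [-5.03832703  2.14295052 19.79397765] [ 0.48606887 -0.23704442  0.07669667] 0.058599999999999944
```

View pics/s4.png

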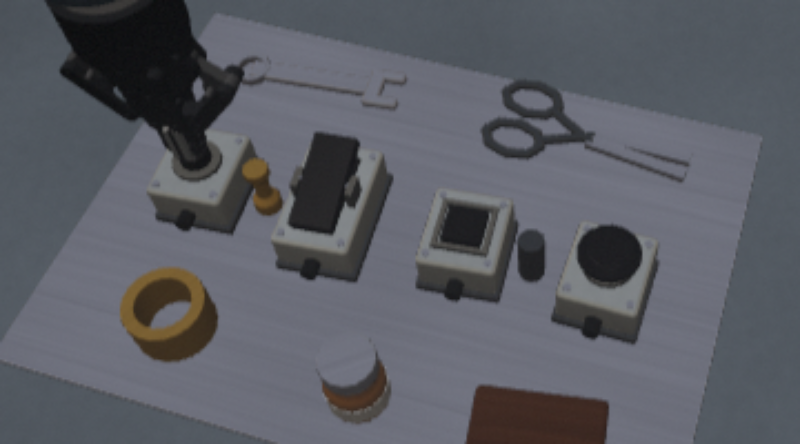

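The fingers are on the pilot at crop (195,155), seated on the stop. The rocker's far end (about 315,225) is down, the key is sunk level with its frame, and the mushroom and bystanders haven't moved. Handing in.

Run:
```python
from workcell import hand_in,get_obs
o=get_obs();print(o["time_s"],o["wrist_force"][2],o["position"][2]); print(hand_in())
```

```text
22.4833 19.15246914954326 0.07672098812006531
the job is handed in; nothing more can be done
None
```

I tipped the rocker, pushed the square key home, then pressed the pilot button and handed the job in at about 22.5 s with the closed fingertips still holding it down. No verdict was reported; these were my last checks:

- **Rocker:** it met a hard stop with the fingertips at 57.2 mm and 18 N. The wrist and scene views show the far end down.
- **Key:** it met a hard stop with the fingertips at about 50.9 mm, where 51 mm is fully home. The face edges in the wrist image also match 51 mm. One disagreement: the force during its travel read only about 0.5–1 N, against the stated 3 N or so.
- **Pilot:** the fingertips are at 59.7 mm, where 60 mm is fully down. They hold with about 19 N against the stop.
- **Left alone:** the mushroom button was never approached. The items around the controls look unmoved in the final scene view; I judged this by eye and did not measure it.

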